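Stack the sieve set on the sieve shaker

TASK

Set up the small sieve shaker for the next dried dung sample: build the sieve stack on its receiver bowl, one piece at a time from the bottom up - the fine sieve first, the medium one on it, then the coarse one, and last the lid - each upright and fully home in the rim of the piece below. Let go of everything and leave the timer, the sample cup and the stapler where they are.

Things in the scene. Friction and masses are not known exactly. Their poses are not given: they have to be found in the camera images.
- shaker: sieve shaker, fixed to the worktop: grey housing 110 x 110 mm, 35 mm high, with a knob and a rocker switch on its front; in the middle of its top a round stainless steel receiver bowl, 60 mm across, 18 mm deep, held by three small clips (tops at z = 49 mm). Origin: centre of its underside; z up, front faces -x.
- receiver_rim (a point): centre of the receiver bowl's open rim, 62 mm above the worktop, 60 mm across, 55 mm inside. Same fit for bowl, sieves and lid: a skirt under each piece, 6 mm high, 51 mm across, tapering to 45 mm below, drops into the 55 mm rim beneath until the 60 mm shoulder above the skirt rests on that rim. A sieve seated here has its origin 6 mm below this point. z up.
- fine_sieve: loose fine sieve: plain stainless steel ring 60 mm across, wall 2.6 mm, 28 mm high (the lowest of the three), bottomed by a cloth so fine that it looks like a plain light sheet. Origin: centre of its underside; z up, stands upright. Skirt z 0-6 mm, shoulder z = 6, open rim z = 28; a piece seated on it has its origin at z = 22 mm. Grip the ring across its outside from above, by its upper 18 mm. About 0.1 kg.
- medium_sieve: loose medium sieve: plain stainless steel ring 60 mm across, wall 2.6 mm, 35 mm high (the middle one in height of the three), with a square wire mesh of 5 mm pitch. Origin: centre of its underside; z up, stands upright. Skirt z 0-6 mm, shoulder z = 6, open rim z = 35; a piece seated on it has its origin at z = 29 mm. Grip the ring across its outside from above, by its upper 18 mm. About 0.1 kg.
- coarse_sieve: loose coarse sieve: plain stainless steel ring 60 mm across, wall 2.6 mm, 42 mm high (the tallest of the three), with a wide square wire mesh of 10.5 mm pitch. Origin: centre of its underside; z up, stands upright. Skirt z 0-6 mm, shoulder z = 6, open rim z = 42; a piece seated on it has its origin at z = 36 mm. Grip the ring across its outside from above, by its upper 18 mm. About 0.1 kg.
- sieve_lid: loose lid of the stack: plain stainless steel disc 60 mm across with a black knob in its middle, 30 mm high. Origin: centre of its underside; z up, stands upright. Skirt z 0-6 mm, shoulder z = 6, top of the disc z = 10; the knob is 18 mm across, from z = 10 to 30: grip it from above. About 0.06 kg.
- timer: white bench timer 60 x 68 x 24 mm with buttons, lying behind the shaker; not part of the job. Origin: centre of its underside.
- sample_cup: white sample cup with yellow screw lid, 67 mm across, 68 mm high, behind the shaker; not part of the job. Origin: centre of its underside.
- stapler: blue desk stapler 25 x 111 x 41 mm, at the right front of the worktop; not part of the job. Origin: centre of its underside.
There are look-alikes about, which are no part of the job. What is shaped like the coarse_sieve but brown is not meant.

How it is judged:
By the outcome, as a careful person would: the job done as asked, in the order asked, and still so for the second after the job is handed in, with the robot touching nothing.
It also fails if it takes over 106 s, if anything falls off the work surface, if the arm or the gripper's body presses on something with over 40 N, if the wrist force passes 120 N, or if a joint passes its speed limit or range.

ROBOT

A 7-joint arm with a two-finger parallel gripper is mounted at the origin on a cart in front of the work surface, level with it; the furniture and walls round the work are solid. World frame = base frame: x ahead of the robot, y to its left, z up, the work surface at z = 0. Lengths are in m, angles in rad, forces in N, time in s.
With the tool pointing down it reaches from about 0.4 to 0.85 m from the base axis. Payload 10.4 kg.
Tool frame: the origin (TCP) lies midway between the tips of the shut fingers; the grasp point (between the pads) lies 19 mm behind it; z points along the fingers, x is the direction in which the jaws open and shut, and the axes are right-handed (so a half turn about z gives the same grasp; the last joint's range is limited). The gripper opens to 87 mm and grips with 3 to 60 N. Pads are 19 mm wide; open, the fingers measure 117 mm over their backs; the gripper's body (75 mm by 190 mm) begins 51 mm behind the grasp point.
Start: joints at [-1.274, 0.332, -0.065, 1.46, 0.022, 1.35, -0.088], TCP at [0.196, 0.593, 0.223] pointing down, gripper open.
Joint ranges: [-2.6, 2.6], [-0.5, 2.12], [-1.47, 1.34], [0.16, 2.42], [-1.27, 4.41], [0.06, 2.06], [-2.6, 2.6]. Speed limits (rad/s): [2.22, 2.22, 2.79, 2.79, 3.14, 3.14, 3.14].

INTERFACE

Orientations are given as a unit quaternion [x, y, z, w].
In Python, from bench import r gives the robot as it stands. The module is installed in compiled form; this text tells all that it offers.
- The arm moves only by the tool play_rows, never from a script. Its argument "commands" is a list of rows, each a list of 7 numbers: the shift along the world's x, y, z in cm, then the turn, a rotation vector about the world's x, y, z in rad, then the finger opening in cm, from 0 to 8.7. A call has 1 to 20 rows; each row shifts and turns the commanded pose from where the row before left it; what a row does not reach is not made up. A row lasts 1/8 s, in which the tool goes at most 62.5 mm and 10.7 degrees, less where a joint would pass 70% of its speed; a pose out of reach is approached as far as the arm can. A call is refused whole if a number of a shift passes 6.25 or a number of a turn 0.188, either way. A call with a gripper value outside its range is refused whole. The fingers move at their own pace and stop on an object; "grip_force" is the grip in N (left out, the last holds). Time passes only in rows, so rows that do not move let the fingers close. It gives the time, the measured TCP pose, the force and the opening at its end, in the units of the state.
- r.read_state(): the state, without advancing time (a new reading comes with each control period).
- r.camera(name): name is "scene" or "side" or "wrist"; returns a dict with "img" (420x560x3 uint8, red, green, blue), "K" (3x3 intrinsics, pixels), "camera_from_world" (4x4, takes a point from world to camera coordinates). Camera axes: x right, y down, z forward; pixel columns grow to the right and rows downward; lengths in m; the calibration is good to about 2 mm. The wrist camera is an equidistant fisheye: a pixel r from the principal point sees the ray r / f radians off the axis. A picture is of the moment at which its call begins. There is no depth.
- r.close_job(): hands the job in, once; it reports no verdict.
The state is a dict: "time": time; "joint_positions": joint angles; "joint_vel": joint speeds; "joint_torque": joint torques, N m; "ee_pos": TCP position; "eef_rot": TCP orientation; "ft_force": force on the tool from outside, world axes, zero at the start; "torque": the same for the moment, N m; "width": finger opening in m.
Only numpy, scipy, OpenCV 4.12 (cv2) and the standard library are available. Lean on these libraries where they do the work, as an engineer would, in place of code of your own. Each camera call takes 0.05 s, during which the arm holds its last target. There are 200 camera calls.

## Working session

There is one attempt and no reset: what is moved stays moved. The work goes in short steps, Python scripts to look and compute and a tool call to move; the robot and the scene stay as the last step left them, time stands still between calls to the robot, and variables do not carry over. Pictures are saved under pics/ and viewed, about 12 in all and at most 16, crops included, and the job is handed in when it is done.

Besides the shell and the picture viewer there is one more tool, called after "Emit:" as a command line: name --pt "numbers of a row" for each row, then --argument value for the rest. play_rows: Moves the arm, as the interface text tells. Its arguments: {"type":"object","properties":{"commands":{"type":"array","items":{"type":"array","items":{"type":"number"}}},"grip_force":{"type":"number"}},"required":["commands"]}

```bash
mkdir -p pics; cat > h.py <<'E'
import numpy as np,cv2
from bench import r
def snap(n,f):
    c=r.camera(n); cv2.imwrite(f'pics/{f}.png',cv2.cvtColor(c['img'],cv2.COLOR_RGB2BGR)); np.savez(f'pics/{f}.npz',**c); return c
def load(f): return dict(np.load(f'pics/{f}.npz'))
def ray(c,uv,fish=False):
    K=c['K'];T=c['camera_from_world'];R=T[:3,:3];o=-R.T@T[:3,3]
    x=(uv[0]-K[0,2])/K[0,0];y=(uv[1]-K[1,2])/K[1,1]
    if fish:
        t=np.hypot(x,y);s=np.sin(t)/t if t>1e-9 else 1;d=np.array([x*s,y*s,np.cos(t)])
    else: d=np.array([x,y,1.])
    return o,R.T@d
def onz(c,uv,z,fish=False):
    o,d=ray(c,uv,fish); return (o+d*(z-o[2])/d[2])
E
python3 - <<'E'
from h import *
for n in('scene','side','wrist'):
    c=snap(n,n+'0');T=c['camera_from_world'];print(n,c['K'].round(1).tolist(),(-T[:3,:3].T@T[:3,3]).round(3),T[:3,:3].round(2).tolist())
s=r.read_state();print(s)
a=[cv2.imread(f'pics/{n}0.png') for n in('scene','side')]
E
```

```text
scene [[477.0, 0.0, 274.0], [0.0, 477.0, 209.9], [0.0, 0.0, 1.0]] [0.49  0.425 1.102] [[-0.97, -0.25, 0.0], [-0.22, 0.85, -0.47], [0.12, -0.46, -0.88]]
side [[433.9, 0.0, 281.7], [0.0, 433.9, 205.0], [0.0, 0.0, 1.0]] [0.448 0.751 0.435] [[-0.98, -0.19, 0.02], [-0.09, 0.37, -0.93], [0.17, -0.91, -0.38]]
wrist [[325.2, 0.0, 281.8], [0.0, 325.2, 210.3], [0.0, 0.0, 1.0]] [0.135 0.615 0.383] [[0.31, 0.95, -0.0], [0.92, -0.3, 0.25], [0.23, -0.08, -0.97]]
{'time': 0.15, 'joint_positions': array([-1.27359364,  0.33272563, -0.06471275,  1.46070612,  0.02163183,
        1.34991088, -0.08848538]), 'joint_vel': array([-1.30462095e-03, -1.63497133e-03,  8.72296305e-05, -2.74992750e-03,
       -2.73014765e-04, -3.98710197e-04, -1.56750361e-03]), 'joint_torque': array([ 9.30199058e-04, -6.23634696e+01,  2.48601119e-02, -3.90141177e+01,
       -6.12428575e-02,  3.73252120e-02,  7.16846716e-05]), 'ee_pos': array([0.19640222, 0.59304584, 0.22195761]), 'eef_rot': array([ 8.10657672e-01,  5.85520163e-01, -4.05269079e-04,  3.36521820e-04]), 'ft_force': array([-0.02889768, -0.27311233, -0.10044637]), 'torque': array([0.04506007, 0.01162159, 0.01438878]), 'width': 0.08687260241934884}
```

View pics/scene0.png

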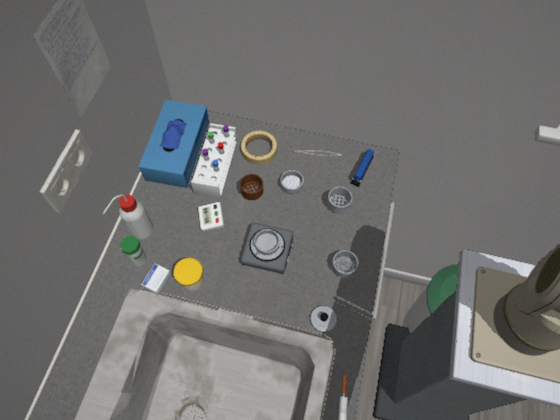

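View pics/side0.png

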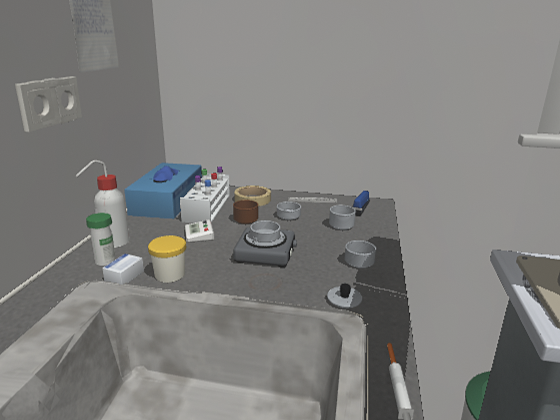

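The scene view shows:
- the shaker at (267,247)
- grey rings at (292,182), (340,200) and (345,263)
- a brown look-alike at (252,187)
- the lid at (322,319)
- the timer at (210,216), the yellow-lidded cup at (188,272) and the stapler at (363,167)

I'll enlarge these to confirm which is which.

```bash
python3 - <<'E'
from h import *
a=cv2.imread('pics/scene0.png');b=cv2.imread('pics/side0.png')
def cr(im,u,v,w=28):
    return cv2.resize(im[v-w:v+w,u-w:u+w],(260,260),interpolation=cv2.INTER_CUBIC)
t=np.hstack([cr(a,*p) for p in((292,182),(340,200),(345,263))])
s=np.hstack([cr(b,*p) for p in((289,210),(342,217),(360,254))])
cv2.imwrite('pics/crop1.png',np.vstack([t,s]))
c=load('scene0')
for n,p,z in(('a',(292,178),.028),('b',(341,196),.042),('c',(345,258),.035),('lidtop',(322,319),.01),('bowl',(267,242),.062)):print(n,onz(c,p,z).round(3))
T=c['camera_from_world']
for P in([0,0,0],[.196,.593,.22]):
    q=c['K']@(T[:3,:3]@P+T[:3,3]);print((q/q[2]).round())
E
```

```text
a [ 0.61  -0.233  0.028]
b [ 0.475 -0.204  0.042]
c [ 0.433 -0.041  0.035]
lidtop [0.456 0.111 0.01 ]
bowl [ 0.622 -0.023  0.062]
[523. 323.   1.]
[446. 655.   1.]
```

View pics/crop1.png

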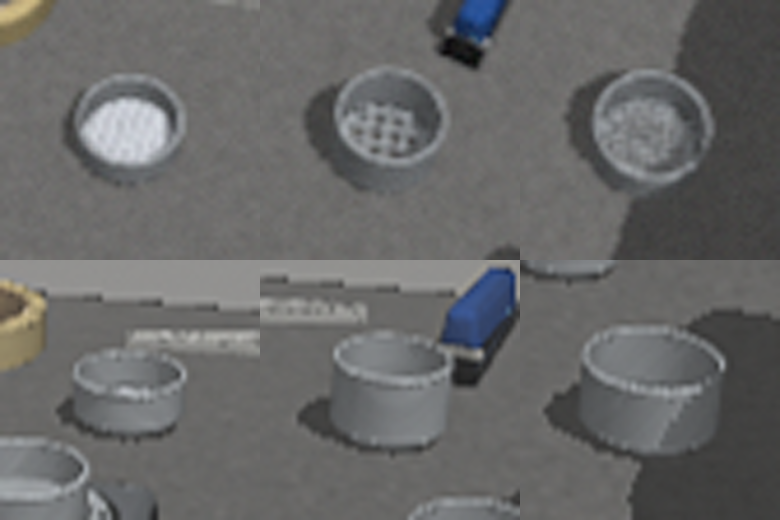

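Three grey rings could be meant:
- (292,182) is lowest with a plain white cloth, so it is the fine sieve.
- (345,263) is mid-height with a dense mesh, so it is the medium sieve.
- (340,200) is tallest with a wide mesh, so it is the coarse sieve.

The ring at (252,187) is brown and excluded. I'll hover over the fine sieve next.

Emit:
play_rows --pt "2.07 -4.13 -0.1 0 0 0 8.7" --pt "2.07 -4.13 -0.1 0 0 0 8.7" --pt "2.07 -4.13 -0.1 0 0 0 8.7" --pt "2.07 -4.13 -0.1 0 0 0 8.7" --pt "2.07 -4.13 -0.1 0 0 0 8.7" --pt "2.07 -4.13 -0.1 0 0 0 8.7" --pt "2.07 -4.13 -0.1 0 0 0 8.7" --pt "2.07 -4.13 -0.1 0 0 0 8.7" --pt "2.07 -4.13 -0.1 0 0 0 8.7" --pt "2.07 -4.13 -0.1 0 0 0 8.7" --pt "2.07 -4.13 -0.1 0 0 0 8.7" --pt "2.07 -4.13 -0.1 0 0 0 8.7" --pt "2.07 -4.13 -0.1 0 0 0 8.7" --pt "2.07 -4.13 -0.1 0 0 0 8.7" --pt "2.07 -4.13 -0.1 0 0 0 8.7" --pt "2.07 -4.13 -0.1 0 0 0 8.7" --pt "2.07 -4.13 -0.1 0 0 0 8.7" --pt "2.07 -4.13 -0.1 0 0 0 8.7" --pt "2.07 -4.13 -0.1 0 0 0 8.7" --pt "2.07 -4.13 -0.1 0 0 0 8.7"

```text
time: 2.65
ee_pos: [0.6111, -0.2336, 0.2022]
eef_rot: [0.81, 0.586, -0.0, -0.0]
ft_force: [0.2, 0.9, 0.8]
width: 0.087
```

```bash
python3 - <<'E'
from h import *
snap('wrist','w1');s=r.read_state();print(s['ee_pos'],s['eef_rot'],s['joint_positions'].round(2),s['time'])
E
```

```text
[ 0.61100815 -0.2395551   0.20131507] [ 0.81176375  0.5839833  -0.00145059  0.00100987] [-0.19  0.47  0.69  1.43 -0.3   1.34  1.76] 2.7
```

View pics/w1.png

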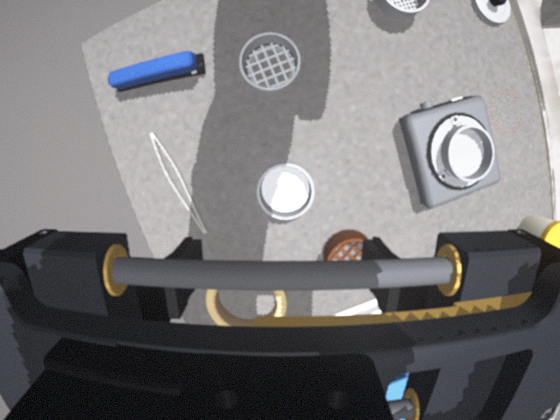

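The close wrist view shows the fine sieve at (286,192), the coarse at (270,61) and the receiver bowl at about (467,155). I'll fit the rims.

```bash
cat >> h.py <<'E'
def rimfit(f,uv,z,fish=True,rad=.030,half=.045,ppm=4000):
    """rectify the plane z round uv to a top view, find circle of known radius; returns world centre, saves check"""
    c=load(f);P=onz(c,uv,z,fish);n=int(2*half*ppm)
    g=(np.arange(n)-n/2)/ppm;X,Y=np.meshgrid(P[0]+g,P[1]+g)
    T=c['camera_from_world'];K=c['K'];q=np.stack([X,Y,np.full_like(X,z)],-1)@T[:3,:3].T+T[:3,3]
    if fish:
        rr=np.hypot(q[...,0],q[...,1]);k=np.arctan2(rr,q[...,2])/np.maximum(rr,1e-9)
    else: k=1/q[...,2]
    im=cv2.remap(c['img'],(q[...,0]*k*K[0,0]+K[0,2]).astype('f4'),(q[...,1]*k*K[1,1]+K[1,2]).astype('f4'),cv2.INTER_CUBIC)
    gray=cv2.GaussianBlur(cv2.cvtColor(im,cv2.COLOR_RGB2GRAY),(0,0),4)
    R=rad*ppm
    cs=cv2.HoughCircles(gray,cv2.HOUGH_GRADIENT,1.5,4,param1=40,param2=12,minRadius=int(R*.94),maxRadius=int(R*1.05))
    out=[];im=cv2.cvtColor(im,cv2.COLOR_RGB2BGR)
    if cs is not None:
        for i,(x,y,rd) in enumerate(cs[0][:3]):
            out.append((round(P[0]+(x-n/2)/ppm,4),round(P[1]+(y-n/2)/ppm,4),round(rd/ppm,4)))
            cv2.circle(im,(int(x),int(y)),int(rd),[(0,0,255),(0,255,0),(255,0,0)][i],1)
    return out,im
E
python3 - <<'E'
from h import *
L=[]
for f,uv,z,fi in(('w1',(286,192),.028,1),('w1',(467,155),.062,1),('w1',(270,61),.042,1),('scene0',(345.6,262),.035,0),('scene0',(267,242),.062,0),('scene0',(322,319),.008,0)):
    o,im=rimfit(f,uv,z,fi);print(f,uv,o);L.append(cv2.resize(im,(260,260)))
cv2.imwrite('pics/fit1.png',np.vstack([np.hstack(L[:3]),np.hstack(L[3:])]))
E
```

```text
w1 (286, 192) [(np.float64(0.612), np.float64(-0.2281), np.float32(0.0304)), (np.float64(0.6113), np.float64(-0.2288), np.float32(0.0308)), (np.float64(0.6113), np.float64(-0.2273), np.float32(0.0296))]
w1 (467, 155) [(np.float64(0.6252), np.float64(-0.0271), np.float32(0.0304)), (np.float64(0.626), np.float64(-0.029), np.float32(0.0288)), (np.float64(0.6245), np.float64(-0.0263), np.float32(0.0313))]
w1 (270, 61) [(np.float64(0.4792), np.float64(-0.2016), np.float32(0.0307)), (np.float64(0.4792), np.float64(-0.2005), np.float32(0.03)), (np.float64(0.478), np.float64(-0.1998), np.float32(0.0288))]
scene0 (345.6, 262) [(np.float64(0.4313), np.float64(-0.0327), np.float32(0.0308)), (np.float64(0.4331), np.float64(-0.0312), np.float32(0.0288)), (np.float64(0.4339), np.float64(-0.0331), np.float32(0.0283))]
scene0 (267, 242) [(np.float64(0.6236), np.float64(-0.028), np.float32(0.0308)), (np.float64(0.6202), np.float64(-0.0198), np.float32(0.0283)), (np.float64(0.6229), np.float64(-0.0216), np.float32(0.0313))]
scene0 (322, 319) [(np.float64(0.4534), np.float64(0.107), np.float32(0.0295)), (np.float64(0.4519), np.float64(0.1066), np.float32(0.0304)), (np.float64(0.4526), np.float64(0.1078), np.float32(0.0296))]
```

View pics/fit1.png

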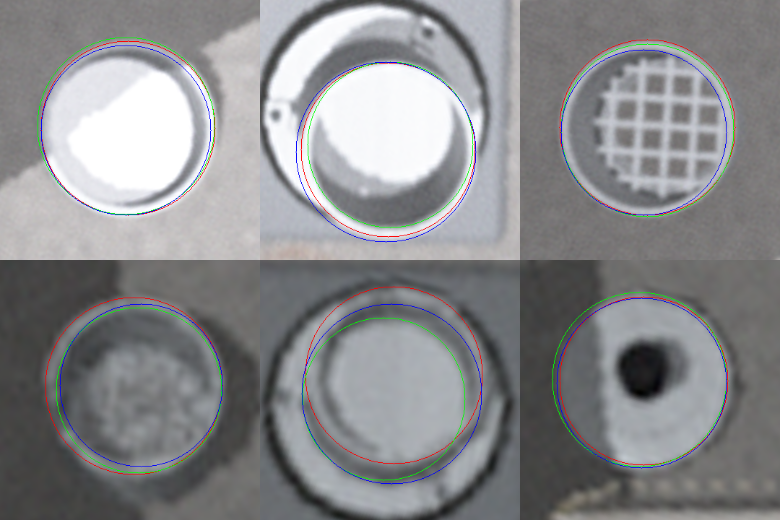

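Emit:
play_rows --pt "0 0 -3 0 0 0 8.7" --pt "0 0 -2.5 0 0 0 8.7" --pt "0 0 0 0 0 0 8.7" --pt "0 0 0 0 0 0 8.7"

```text
time: 3.2
ee_pos: [0.6108, -0.2328, 0.1486]
eef_rot: [0.811, 0.586, 0.0, 0.0]
ft_force: [0.8, 0.2, -0.3]
width: 0.0869
```

```bash
python3 - <<'E'
from h import *
s=r.read_state();print(s['ee_pos'],s['eef_rot'],s['joint_vel'].round(3))
c=snap('wrist','w2');s=r.read_state();print(s['ee_pos'],s['eef_rot'])
a=load('w1')
def pr(c,P):
    q=c['camera_from_world'][:3,:3]@P+c['camera_from_world'][:3,3];t=np.arctan2(np.hypot(q[0],q[1]),q[2]);return q[:2]/np.hypot(q[0],q[1])*t*325.2+c['K'][:2,2]
L=[]
for P in([.6115,-.228,.028],[.479,-.200,.042],[.625,-.0275,.062]):
    o,im=rimfit('w2',pr(c,np.array(P)),P[2]);print(pr(c,np.array(P)),o);L.append(cv2.resize(im,(260,260)))
cv2.imwrite('pics/fit2.png',np.hstack(L))
E
```

```text
[ 0.61084587 -0.23280512  0.14864661] [8.10652247e-01 5.85527700e-01 3.07024491e-04 3.90324572e-04] [-0.001 -0.01   0.005 -0.009 -0.    -0.003  0.003]
[ 0.611042   -0.2328872   0.14895247] [8.10645965e-01 5.85535975e-01 5.65256468e-04 6.49652516e-04]
[285.11591327 202.85512276] [(np.float64(0.6109), np.float64(-0.2278), np.float32(0.0313)), (np.float64(0.6124), np.float64(-0.2278), np.float32(0.03)), (np.float64(0.6117), np.float64(-0.2289), np.float32(0.03))]
[267.16755276  46.76963935] [(np.float64(0.4796), np.float64(-0.2028), np.float32(0.0288)), (np.float64(0.4807), np.float64(-0.2009), np.float32(0.0288)), (np.float64(0.4792), np.float64(-0.2006), np.float32(0.03))]
[501.20205912 158.40491585] [(np.float64(0.6252), np.float64(-0.0269), np.float32(0.0308)), (np.float64(0.6267), np.float64(-0.0284), np.float32(0.0288)), (np.float64(0.6237), np.float64(-0.0292), np.float32(0.0284))]
```

View pics/fit2.png

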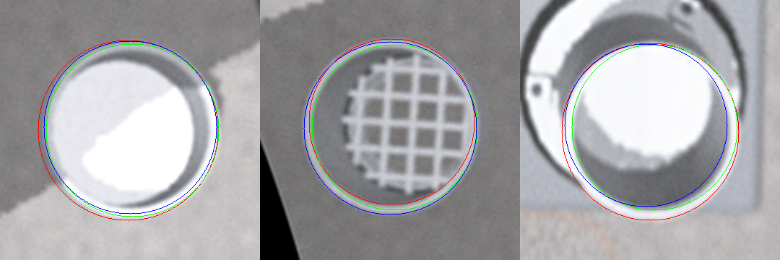

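Emit:
play_rows --pt "0.1 0.5 -3 0 0 0 8.7" --pt "0 0 -4 0 0 0 8.7" --pt "0 0 -4 0 0 0 8.7" --pt "0 0 -2.4 0 0 0 8.7" --pt "0 0 -1.0 0 0 0 8.7" --pt "0 0 0 0 0 0 8.7" --pt "0 0 0 0 0 0 5" --pt "0 0 0 0 0 0 5" --pt "0 0 0 0 0 0 5" --pt "0 0 0 0 0 0 5" --pt "0 0 0 0 0 0 5" --grip_force 20

```text
time: 4.62
ee_pos: [0.6117, -0.2279, 0.004]
eef_rot: [0.811, 0.585, 0.0, 0.0]
ft_force: [-1.6, 0.1, 4.5]
width: 0.0601
```

Emit:
play_rows --pt "0 0 1 0 0 0 5" --pt "0 0 3 0 0 0 5" --pt "0 0 4 0 0 0 5" --pt "0 0 4 0 0 0 5" --pt "0.1 2 0 0 0 0 5" --pt "0.3 4 0 0 0 0 5" --pt "0.3 4 0 0 0 0 5" --pt "0.3 4 0 0 0 0 5" --pt "0.2 4 0 0 0 0 5" --pt "0.1 2 0 0 0 0 5" --pt "0 0 0 0 0 0 5" --pt "0 0 0 0 0 0 5"

```text
time: 6.12
ee_pos: [0.6242, -0.0299, 0.1235]
eef_rot: [0.811, 0.585, -0.0, 0.0]
ft_force: [-0.2, 0.4, -0.3]
width: 0.0602
```

```bash
python3 - <<'E'
from h import *
c=snap('wrist','w3');s=r.read_state();print(s['ee_pos'],s['ft_force'],s['width'])
snap('side','s3')
z=s['ee_pos'][2]-.004+.028
T=c['camera_from_world'];R=T[:3,:3]
q=R@np.array([*s['ee_pos'][:2],z])+T[:3,3];t=np.arctan2(np.hypot(q[0],q[1]),q[2]);uv=q[:2]/np.hypot(q[0],q[1])*t*325.2+c['K'][:2,2]
o,im=rimfit('w3',uv,z);print(uv,o);cv2.imwrite('pics/fit3.png',np.hstack([cv2.imread('pics/w3.png')[:360],cv2.resize(im,(240,360))]))
E
```

```text
[ 0.62425026 -0.03012024  0.12362244] [-1.42546782 -0.32722856 -0.13359449] 0.06056986284109148
[277.65216117 274.72945459] [(np.float64(0.6248), np.float64(-0.0284), np.float32(0.03)), (np.float64(0.6237), np.float64(-0.0281), np.float32(0.0292)), (np.float64(0.6207), np.float64(-0.0273), np.float32(0.03))]
```

View pics/fit3.png

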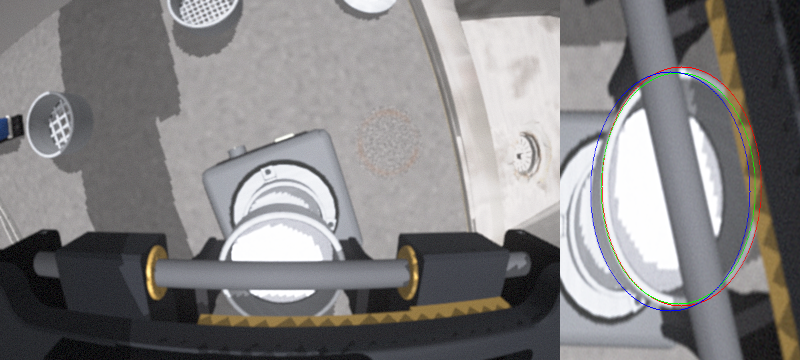

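The fine sieve is held, centred within about 1 mm of the TCP. The receiver is half hidden at (285,195), so I'll back off 7 cm in x for a clear view of it.

Emit:
play_rows --pt "3 0 1 0 0 0 5" --pt "4 0 2 0 0 0 5" --pt "0 0 0 0 0 0 5" --pt "0 0 0 0 0 0 5" --pt "0 0 0 0 0 0 5"

```text
time: 6.85
ee_pos: [0.6936, -0.0283, 0.1531]
eef_rot: [0.811, 0.585, -0.0, -0.0]
ft_force: [-0.0, 0.2, -0.1]
width: 0.06
```

```bash
cat >> h.py <<'E'
def proj(c,P,fish=True):
    T=c['camera_from_world'];q=T[:3,:3]@np.array(P)+T[:3,3]
    if not fish: return q[:2]/q[2]*c['K'][0,0]+c['K'][:2,2]
    h=np.hypot(q[0],q[1]);return q[:2]/h*np.arctan2(h,q[2])*c['K'][0,0]+c['K'][:2,2]
E
python3 - <<'E'
from h import *
c=snap('wrist','w4');s=r.read_state();print(s['ee_pos'])
L=[]
for f,fi in(('w4',1),('scene0',0),('side0',0)):
    o,im=rimfit(f,proj(load(f),[.625,-.0265,.062],fi),.062,fi);print(f,o);L.append(cv2.resize(im,(260,260)))
cv2.imwrite('pics/fit4.png',np.hstack(L))
E
```

```text
[ 0.69367863 -0.02799639  0.15330395]
w4 [(np.float64(0.6226), np.float64(-0.0211), np.float32(0.0313)), (np.float64(0.6271), np.float64(-0.0271), np.float32(0.0287)), (np.float64(0.6233), np.float64(-0.0203), np.float32(0.0313))]
scene0 [(np.float64(0.6207), np.float64(-0.0188), np.float32(0.0284)), (np.float64(0.6226), np.float64(-0.0222), np.float32(0.0313)), (np.float64(0.6229), np.float64(-0.0278), np.float32(0.0313))]
side0 [(np.float64(0.6244), np.float64(-0.0263), np.float32(0.0308)), (np.float64(0.6241), np.float64(-0.0278), np.float32(0.0304)), (np.float64(0.6263), np.float64(-0.0289), np.float32(0.029))]
```

View pics/fit4.png

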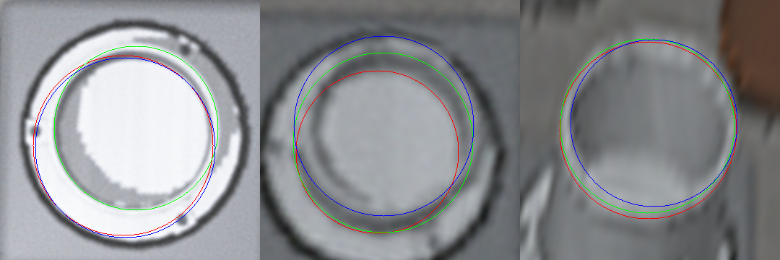

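The fits agree on the receiver rim at about (0.6255, -0.027). I'll lower the sieve there.

Emit:
play_rows --pt "-2.8 0.05 0 0 0 0 5" --pt "-4.0 0 0 0 0 0 5" --pt "0 0 -3 0 0 0 5" --pt "0 0 -3 0 0 0 5" --pt "0 0 -1.3 0 0 0 5" --pt "0 0 -0.5 0 0 0 5" --pt "0 0 -0.4 0 0 0 5" --pt "0 0 -0.4 0 0 0 5" --pt "0 0 -0.3 0 0 0 5" --pt "0 0 0 0 0 0 5"

```text
time: 8.15
ee_pos: [0.6264, -0.0272, 0.0645]
eef_rot: [0.811, 0.586, -0.0, -0.0]
ft_force: [0.2, -0.6, -0.9]
width: 0.0603
```

```bash
python3 - <<'E'
from h import *
s=r.read_state();print(s['ee_pos'],s['ft_force'],s['torque'],s['width'])
E
```

```text
[ 0.62642548 -0.02715983  0.06450075] [ 0.1767804  -0.56165467 -0.88085743] [-0.03682496  0.0236795   0.00578164] 0.0602641904733862
```

Free so far, with the skirt entering. Next I'll go down to contact at TCP ≈ 0.060.

Emit:
play_rows --pt "0 0 -0.2 0 0 0 5" --pt "0 0 -0.2 0 0 0 5" --pt "0 0 -0.1 0 0 0 5" --pt "0 0 0 0 0 0 5"

```text
time: 8.65
ee_pos: [0.627, -0.0273, 0.0617]
eef_rot: [0.811, 0.585, 0.001, 0.0]
ft_force: [-7.2, 1.0, 20.1]
width: 0.0605
```

Emit:
play_rows --pt "-0.15 0 0 0 0 0 5" --pt "-0.1 0 0 0 0 0 5" --pt "0 0 0 0 0 0 5"

```text
time: 9.02
ee_pos: [0.6265, -0.0272, 0.062]
eef_rot: [0.811, 0.586, 0.002, 0.002]
ft_force: [2.0, 0.2, 11.7]
width: 0.0603
```

Emit:
play_rows --pt "0 0 0 0 0 0 7" --pt "0 0 0 0 0 0 8" --pt "0 0 0 0 0 0 8.7" --pt "0 0 0 0 0 0 8.7" --pt "0 0 3 0 0 0 8.7" --pt "0 0 5 0 0 0 8.7" --pt "3 0 4 0 0 0 8.7" --pt "4 0 2 0 0 0 8.7" --pt "0 0 0 0 0 0 8.7" --pt "0 0 0 0 0 0 8.7"

```text
time: 10.28
ee_pos: [0.6932, -0.0276, 0.1985]
eef_rot: [0.811, 0.585, -0.001, -0.0]
ft_force: [-0.6, -0.2, 0.2]
width: 0.0869
```

```bash
python3 - <<'E'
from h import *
c=snap('wrist','w5');snap('side','s5');s=r.read_state();print(s['ee_pos'],s['time'])
z=.084
o,im=rimfit('w5',proj(load('w5'),[.6255,-.027,z]),z);print(o)
o2,im2=rimfit('s5',proj(load('s5'),[.6255,-.027,z],0),z,0);print(o2)
b=cv2.imread('pics/s5.png')[190:290,200:340]
cv2.imwrite('pics/fit5.png',np.hstack([cv2.resize(im,(200,200)),cv2.resize(im2,(200,200)),np.zeros((200,1,3),'u1')])) 
m=cv2.resize(b,(400,286),interpolation=cv2.INTER_CUBIC);m=m[:286]
cv2.imwrite('pics/fit5.png',np.hstack([cv2.resize(im,(200,286)),cv2.resize(im2,(200,286)),m]))
E
```

```text
[ 0.69292269 -0.02740021  0.19876655] 10.375
[(np.float64(0.6223), np.float64(-0.0283), np.float32(0.0313)), (np.float64(0.6291), np.float64(-0.0216), np.float32(0.0313)), (np.float64(0.6268), np.float64(-0.0283), np.float32(0.0304))]
[(np.float64(0.6261), np.float64(-0.0283), np.float32(0.03)), (np.float64(0.6272), np.float64(-0.0257), np.float32(0.0288)), (np.float64(0.6287), np.float64(-0.0264), np.float32(0.0296))]
```

View pics/fit5.png

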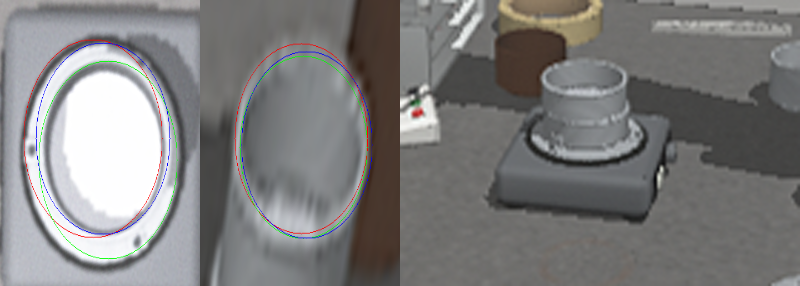

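The fine sieve sits upright on the bowl at about (0.6265, -0.0275), with the shoulder on the rim. Next I'll hover over the medium sieve.

Emit:
play_rows --pt "-4 0 0 0 0 0 8.7" --pt "-4.5 0 0 0 0 0 8.7" --pt "-4.5 0 0 0 0 0 8.7" --pt "-4.5 0 0 0 0 0 8.7" --pt "-4.5 -0.2 0 0 0 0 8.7" --pt "-4 -0.2 -2 0 0 0 8.7" --pt "0 0 -2.5 0 0 0 8.7" --pt "0 0 0 0 0 0 8.7" --pt "0 0 0 0 0 0 8.7"

```text
time: 11.5
ee_pos: [0.4342, -0.0312, 0.1552]
eef_rot: [0.811, 0.586, 0.0, 0.0]
ft_force: [0.0, 0.0, -0.3]
width: 0.0866
```

```bash
python3 - <<'E'
from h import *
c=snap('wrist','w6');s=r.read_state();print(s['ee_pos'],s['joint_positions'].round(2))
z=.035
o,im=rimfit('w6',proj(c,[.432,-.0322,z]),z);print(o)
o2,im2=rimfit('w6',proj(c,[.453,.107,.006]),.006);print(o2)
cv2.imwrite('pics/fit6.png',np.hstack([cv2.imread('pics/w6.png')[:,:480],np.vstack([cv2.resize(im,(210,210)),cv2.resize(im2,(210,210))])]))
E
```

```text
[ 0.43449875 -0.03118279  0.15528891] [-0.71 -0.08  0.66  2.05  0.06  1.16  1.17]
[(np.float64(0.4322), np.float64(-0.0316), np.float32(0.0305)), (np.float64(0.4329), np.float64(-0.0309), np.float32(0.0308)), (np.float64(0.4333), np.float64(-0.032), np.float32(0.0296))]
[(np.float64(0.4551), np.float64(0.1098), np.float32(0.0304)), (np.float64(0.4562), np.float64(0.1098), np.float32(0.0308)), (np.float64(0.4539), np.float64(0.1098), np.float32(0.0292))]
```

View pics/fit6.png

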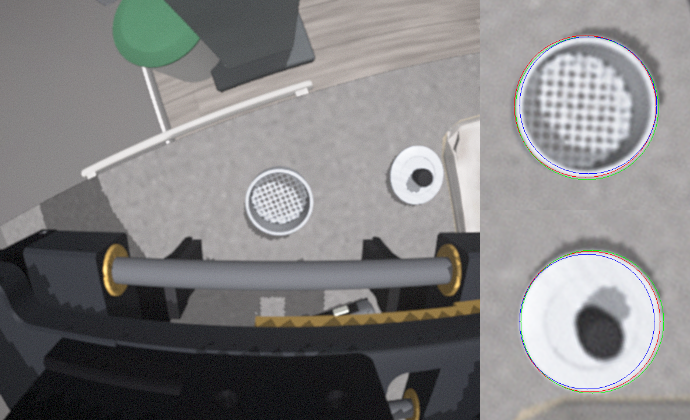

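The medium sieve's dense mesh shows at (279,202), placed at (0.4325, -0.0315). The lid is at (0.455, 0.110). I'll grasp the medium sieve now.

Emit:
play_rows --pt "-0.15 0 -3 0 0 0 8.7" --pt "0 0 -4 0 0 0 8.7" --pt "0 0 -4 0 0 0 8.7" --pt "0 0 -2.4 0 0 0 8.7" --pt "0 0 -1.0 0 0 0 8.7" --pt "0 0 0 0 0 0 8.7" --pt "0 0 0 0 0 0 5" --pt "0 0 0 0 0 0 5" --pt "0 0 0 0 0 0 5" --pt "0 0 0 0 0 0 5" --pt "0 0 0 0 0 0 5"

```text
time: 12.92
ee_pos: [0.4327, -0.0311, 0.0109]
eef_rot: [0.811, 0.585, 0.0, -0.0]
ft_force: [-1.4, 0.1, 6.2]
width: 0.0601
```

Emit:
play_rows --pt "0 0 1 0 0 0 5" --pt "0 0 3 0 0 0 5" --pt "0 0 5 0 0 0 5" --pt "0 0 5 0 0 0 5" --pt "2 0.1 0 0 0 0 5" --pt "4 0.25 0 0 0 0 5" --pt "4 0 0 0 0 0 5" --pt "4 0 0 0 0 0 5" --pt "3.35 0 0 0 0 0 5" --pt "2 0 0 0 0 0 5" --pt "0 0 0 0 0 0 5" --pt "0 0 0 0 0 0 5"

```text
time: 14.42
ee_pos: [0.6252, -0.0279, 0.1508]
eef_rot: [0.811, 0.585, -0.0, -0.0]
ft_force: [-0.5, -0.3, -0.8]
width: 0.0599
```

```bash
python3 - <<'E'
from h import *
c=snap('wrist','w7');b=snap('side','s7');s=r.read_state();p=s['ee_pos'];print(p,s['width'])
z=p[2]-.011+.035
for f,fi,P in(('w7',1,[p[0],p[1],z]),('s7',0,[p[0],p[1],z]),('s7',0,[.6262,-.0275,.084])):
    print(f,rimfit(f,proj(load(f),P,fi),P[2],fi)[0])
E
```

```text
[ 0.62523077 -0.02764457  0.15094093] 0.05953536142549806
w7 [(np.float64(0.6262), np.float64(-0.026), np.float32(0.0308)), (np.float64(0.625), np.float64(-0.026), np.float32(0.0296)), (np.float64(0.6254), np.float64(-0.0278), np.float32(0.0288))]
s7 [(np.float64(0.6284), np.float64(-0.0312), np.float32(0.0304)), (np.float64(0.6307), np.float64(-0.0376), np.float32(0.03)), (np.float64(0.6209), np.float64(-0.0102), np.float32(0.0304))]
s7 [(np.float64(0.6275), np.float64(-0.0258), np.float32(0.0288)), (np.float64(0.6286), np.float64(-0.0258), np.float32(0.03)), (np.float64(0.6245), np.float64(-0.0217), np.float32(0.0296))]
```

Emit:
play_rows --pt "0.1 0 -2 0 0 0 5" --pt "0 0 -2 0 0 0 5" --pt "0 0 -0.7 0 0 0 5" --pt "0 0 -0.4 0 0 0 5" --pt "0 0 -0.3 0 0 0 5" --pt "0 0 -0.3 0 0 0 5" --pt "0 0 0 0 0 0 5"

```text
time: 15.4
ee_pos: [0.627, -0.0277, 0.0936]
eef_rot: [0.811, 0.585, 0.0, -0.0]
ft_force: [-0.2, 0.3, -0.3]
width: 0.0598
```

Emit:
play_rows --pt "0 0 -0.15 0 0 0 5" --pt "0 0 -0.1 0 0 0 5" --pt "0 0 0 0 0 0 5"

```text
time: 15.78
ee_pos: [0.6269, -0.0277, 0.091]
eef_rot: [0.811, 0.585, 0.0, -0.0]
ft_force: [0.8, 0.5, -1.3]
width: 0.0597
```

Emit:
play_rows --pt "0 0 -0.1 0 0 0 5" --pt "0 0 -0.1 0 0 0 5" --pt "0 0 0 0 0 0 5"

```text
time: 16.15
ee_pos: [0.627, -0.0276, 0.0891]
eef_rot: [0.811, 0.586, 0.0, -0.0]
ft_force: [0.2, -0.1, -0.2]
width: 0.0597
```

Emit:
play_rows --pt "0 0 -0.1 0 0 0 5" --pt "0 0 0 0 0 0 5"

```text
time: 16.4
ee_pos: [0.627, -0.0276, 0.0889]
eef_rot: [0.811, 0.586, 0.0, -0.0]
ft_force: [-4.4, 1.2, 8.6]
width: 0.0598
```

The force came on exactly at the predicted seat height (0.0889), so the fine sieve is home too. I'll release and go to the coarse sieve.

Emit:
play_rows --pt "0 0 0 0 0 0 7" --pt "0 0 0 0 0 0 8" --pt "0 0 0 0 0 0 8.7" --pt "0 0 0 0 0 0 8.7" --pt "0 0 3 0 0 0 8.7" --pt "0 0 5 0 0 0 8.7" --pt "-1 -1.2 3 0 0 0 8.7" --pt "-3 -3.5 0 0 0 0 8.7" --pt "-3 -3.5 0 0 0 0 8.7" --pt "-3 -3.5 0 0 0 0 8.7" --pt "-3 -3.5 0 0 0 0 8.7" --pt "-1.8 -2.1 -2 0 0 0 8.7" --pt "0 0 -2 0 0 0 8.7" --pt "0 0 0 0 0 0 8.7" --pt "0 0 0 0 0 0 8.7"

```text
time: 18.27
ee_pos: [0.4795, -0.2006, 0.1588]
eef_rot: [0.811, 0.586, 0.0, 0.0]
ft_force: [-0.9, -0.7, -0.1]
width: 0.0869
```

```bash
python3 - <<'E'
from h import *
c=snap('wrist','w8');snap('side','s8');s=r.read_state();p=s['ee_pos'];print(p,s['joint_positions'].round(2))
o,im=rimfit('w8',proj(c,[.4793,-.2005,.042]),.042);print(o)
m=cv2.resize(cv2.imread('pics/s8.png')[180:285,210:330],(480,420),interpolation=cv2.INTER_CUBIC)
cv2.imwrite('pics/fit8.png',np.hstack([cv2.resize(im,(280,420)),m]))
E
```

```text
[ 0.47964538 -0.20060016  0.15886026] [-0.48  0.18  0.88  1.86 -0.15  1.17  1.7 ]
[(np.float64(0.4787), np.float64(-0.2011), np.float32(0.0304)), (np.float64(0.4802), np.float64(-0.2018), np.float32(0.0288)), (np.float64(0.4769), np.float64(-0.1999), np.float32(0.0288))]
```

View pics/fit8.png

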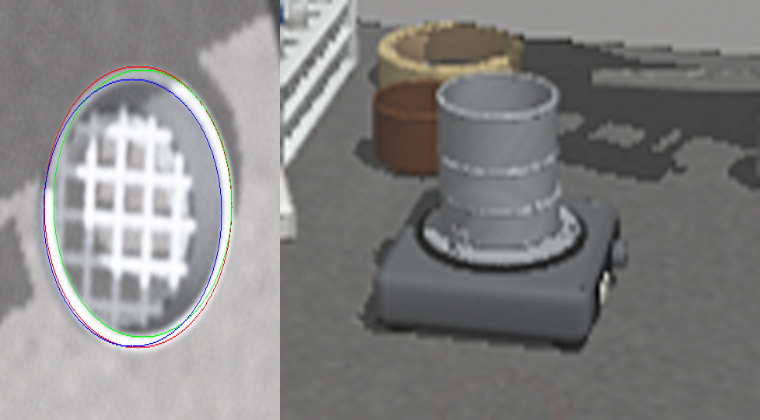

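The stack is straight with both seams closed. The coarse sieve's wide grey mesh is at (0.479, -0.201), right under the TCP, so I'll grasp it.

Emit:
play_rows --pt "-0.05 -0.05 -3 0 0 0 8.7" --pt "0 0 -4 0 0 0 8.7" --pt "0 0 -4 0 0 0 8.7" --pt "0 0 -2.1 0 0 0 8.7" --pt "0 0 -1.0 0 0 0 8.7" --pt "0 0 0 0 0 0 8.7" --pt "0 0 0 0 0 0 5" --pt "0 0 0 0 0 0 5" --pt "0 0 0 0 0 0 5" --pt "0 0 0 0 0 0 5" --pt "0 0 0 0 0 0 5"

```text
time: 19.75
ee_pos: [0.4787, -0.2012, 0.0174]
eef_rot: [0.811, 0.586, 0.0, 0.0]
ft_force: [-1.3, 0.8, 5.8]
width: 0.0598
```

Emit:
play_rows --pt "0 0 1 0 0 0 5" --pt "0 0 3 0 0 0 5" --pt "0 0 5 0 0 0 5" --pt "0 0 5 0 0 0 5" --pt "1 1.2 3 0 0 0 5" --pt "3 3.5 0 0 0 0 5" --pt "3 3.5 0 0 0 0 5" --pt "3 3.5 0 0 0 0 5" --pt "3 3.5 0 0 0 0 5" --pt "1.8 2.15 0 0 0 0 5" --pt "0 0 0 0 0 0 5" --pt "0 0 0 0 0 0 5"

```text
time: 21.25
ee_pos: [0.626, -0.0287, 0.1873]
eef_rot: [0.811, 0.585, -0.0, 0.0]
ft_force: [-0.2, -1.1, -1.3]
width: 0.06
```

```bash
python3 - <<'E'
from h import *
c=snap('wrist','w9');snap('side','s9');s=r.read_state();p=s['ee_pos'];print(p,s['width'])
z=p[2]-.0174+.042
print(rimfit('w9',proj(c,[p[0],p[1],z]),z)[0]);print(rimfit('s8',proj(load('s8'),[.6265,-.0275,.113],0),.113,0)[0])
E
```

```text
[ 0.62593314 -0.02896461  0.18744186] 0.0596330188561939
[(np.float64(0.6269), np.float64(-0.0269), np.float32(0.0308)), (np.float64(0.6254), np.float64(-0.0265), np.float32(0.0296)), (np.float64(0.6254), np.float64(-0.0277), np.float32(0.0296))]
[(np.float64(0.6282), np.float64(-0.0269), np.float32(0.0288)), (np.float64(0.6256), np.float64(-0.0262), np.float32(0.0308)), (np.float64(0.6267), np.float64(-0.0266), np.float32(0.0308))]
```

Emit:
play_rows --pt "0.05 0.05 -2 0 0 0 5" --pt "0 0 -2 0 0 0 5" --pt "0 0 -0.8 0 0 0 5" --pt "0 0 -0.4 0 0 0 5" --pt "0 0 -0.4 0 0 0 5" --pt "0 0 -0.3 0 0 0 5" --pt "0 0 0 0 0 0 5"

```text
time: 22.22
ee_pos: [0.627, -0.0271, 0.1281]
eef_rot: [0.811, 0.586, 0.0, -0.0]
ft_force: [0.5, -0.3, -0.6]
width: 0.0598
```

Emit:
play_rows --pt "0 0 -0.15 0 0 0 5" --pt "0 0 -0.1 0 0 0 5" --pt "0 0 0 0 0 0 5"

```text
time: 22.6
ee_pos: [0.6269, -0.0272, 0.1255]
eef_rot: [0.811, 0.586, -0.0, -0.0]
ft_force: [-0.4, -0.4, -0.1]
width: 0.0599
```

Emit:
play_rows --pt "0 0 -0.1 0 0 0 5" --pt "0 0 -0.1 0 0 0 5" --pt "0 0 0 0 0 0 5"

```text
time: 22.98
ee_pos: [0.6272, -0.0272, 0.1244]
eef_rot: [0.811, 0.585, 0.0, -0.0]
ft_force: [-2.9, 0.3, 6.2]
width: 0.0599
```

The coarse sieve came home at the predicted height (0.1244). I'll release and go to the lid.

Emit:
play_rows --pt "0 0 0 0 0 0 7" --pt "0 0 0 0 0 0 8" --pt "0 0 0 0 0 0 8.7" --pt "0 0 0 0 0 0 8.7" --pt "0 0 3 0 0 0 8.7" --pt "0 0 5 0 0 0 8.7" --pt "-1.2 1.0 3 0 0 0 8.7" --pt "-3.5 2.8 0 0 0 0 8.7" --pt "-3.5 2.8 0 0 0 0 8.7" --pt "-3.5 2.8 0 0 0 0 8.7" --pt "-3.5 2.8 0 0 0 0 8.7" --pt "-2.0 1.55 -4 0 0 0 8.7" --pt "0 0 -4 0 0 0 8.7" --pt "0 0 0 0 0 0 8.7" --pt "0 0 0 0 0 0 8.7"

```text
time: 24.85
ee_pos: [0.4559, 0.1101, 0.155]
eef_rot: [0.811, 0.585, 0.001, 0.0]
ft_force: [0.4, 0.6, -0.2]
width: 0.087
```

```bash
python3 - <<'E'
from h import *
c=snap('wrist','w10');snap('side','s10');s=r.read_state();p=s['ee_pos'];print(p,s['joint_positions'].round(2))
o,im=rimfit('w10',proj(c,[.455,.110,.008]),.008);print(o)
# dark knob top
o2,im2=rimfit('w10',proj(c,[.455,.110,.03]),.03)
g=cv2.cvtColor(im2,cv2.COLOR_BGR2GRAY);m=(g[60:300,60:300]<55).astype('u1')
P=onz(c,proj(c,[.455,.110,.03]),.03,True)
M=cv2.moments(m,True);print('knob',P[0]+(M['m10']/M['m00']+60-180)/4000,P[1]+(M['m01']/M['m00']+60-180)/4000,M['m00']/4000**2)
q=cv2.resize(cv2.imread('pics/s10.png')[160:285,210:330],(300,312),interpolation=cv2.INTER_CUBIC)
cv2.imwrite('pics/fit10.png',np.hstack([cv2.resize(im,(250,312)),cv2.resize(im2,(250,312)),q]))
E
```

```text
[0.45616738 0.11034841 0.15517115] [-1.04  0.02  0.72  1.98 -0.01  1.15  0.94]
[(np.float64(0.4548), np.float64(0.1083), np.float32(0.03)), (np.float64(0.4559), np.float64(0.1087), np.float32(0.0292)), (np.float64(0.4537), np.float64(0.1091), np.float32(0.0288))]
knob 0.45564831261101335 0.10760257548845487 3.51875e-05
```

View pics/fit10.png

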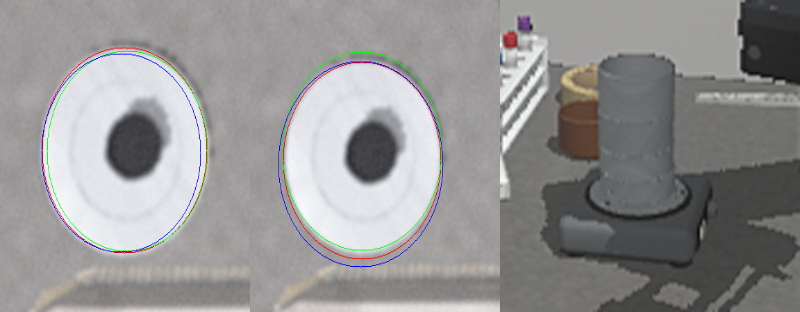

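The stack of three stands straight. The lid disc is at (0.4548, 0.1085), so I'll grasp the knob with fingertips just above the disc.

Emit:
play_rows --pt "-0.13 -0.18 -3 0 0 0 5" --pt "0 0 -4 0 0 0 5" --pt "0 0 -4 0 0 0 5" --pt "0 0 -2.2 0 0 0 5" --pt "0 0 -0.9 0 0 0 5" --pt "0 0 0 0 0 0 5" --pt "0 0 0 0 0 0 1" --pt "0 0 0 0 0 0 1" --pt "0 0 0 0 0 0 1" --pt "0 0 0 0 0 0 1" --pt "0 0 0 0 0 0 1"

```text
time: 26.32
ee_pos: [0.4537, 0.1086, 0.0127]
eef_rot: [0.811, 0.586, 0.0, -0.0]
ft_force: [-0.6, 0.4, 3.6]
width: 0.0173
```

Emit:
play_rows --pt "0 0 1 0 0 0 1" --pt "0 0 4 0 0 0 1" --pt "0 0 5 0 0 0 1" --pt "0 0 5 0 0 0 1" --pt "0 0 4.5 0 0 0 1" --pt "1.25 -0.9 0.3 0 0 0 1" --pt "3.5 -2.8 0 0 0 0 1" --pt "3.5 -2.8 0 0 0 0 1" --pt "3.5 -2.8 0 0 0 0 1" --pt "3.5 -2.8 0 0 0 0 1" --pt "2 -1.5 0 0 0 0 1" --pt "0 0 0 0 0 0 1" --pt "0 0 0 0 0 0 1"

```text
time: 27.95
ee_pos: [0.6257, -0.0271, 0.2107]
eef_rot: [0.811, 0.586, -0.0, -0.0]
ft_force: [1.7, 0.9, 0.2]
width: 0.0175
```

```bash
python3 - <<'E'
from h import *
c=snap('wrist','w11');b=snap('side','s11');s=r.read_state();p=s['ee_pos'];print(p,s['width'])
z=p[2]-.0127+.010
o,im=rimfit('w11',proj(c,[p[0],p[1],z]),z);print(o)
o,im3=rimfit('s10',proj(load('s10'),[.627,-.0274,.149],0),.149,0);print(o)
q=cv2.resize(cv2.imread('pics/s11.png')[120:285,190:350],(300,312),interpolation=cv2.INTER_CUBIC)
cv2.imwrite('pics/fit11.png',np.hstack([cv2.resize(im,(250,312)),cv2.resize(im3,(250,312)),q]))
E
```

```text
[ 0.62572144 -0.02644879  0.21088246] 0.017350444896078957
[(np.float64(0.6274), np.float64(-0.0259), np.float32(0.0304)), (np.float64(0.6267), np.float64(-0.0251), np.float32(0.0296)), (np.float64(0.6274), np.float64(-0.027), np.float32(0.0313))]
[(np.float64(0.6253), np.float64(-0.0253), np.float32(0.03)), (np.float64(0.6257), np.float64(-0.0268), np.float32(0.03)), (np.float64(0.6242), np.float64(-0.0235), np.float32(0.0304))]
```

View pics/fit11.png

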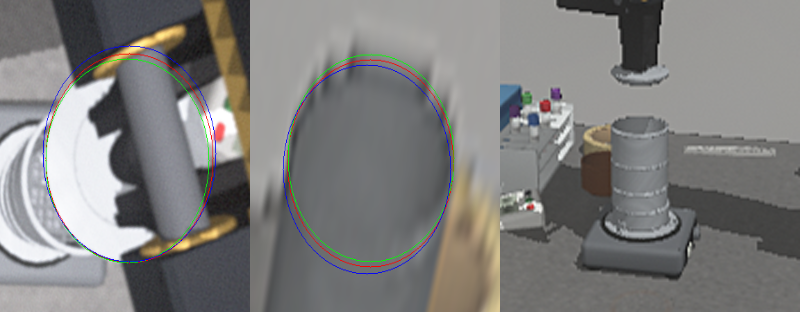

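The lid hangs level and is centred over the stack. I'll lower it.

Emit:
play_rows --pt "0 0 -2 0 0 0 1" --pt "0 0 -1.8 0 0 0 1" --pt "0 0 -0.6 0 0 0 1" --pt "0 0 -0.3 0 0 0 1" --pt "0 0 -0.3 0 0 0 1" --pt "0 0 -0.2 0 0 0 1" --pt "0 0 0 0 0 0 1"

```text
time: 28.92
ee_pos: [0.6262, -0.0275, 0.1587]
eef_rot: [0.811, 0.585, 0.0, 0.0]
ft_force: [0.5, -0.6, -0.1]
width: 0.0177
```

Emit:
play_rows --pt "0 0 -0.15 0 0 0 1" --pt "0 0 -0.1 0 0 0 1" --pt "0 0 0 0 0 0 1"

```text
time: 29.3
ee_pos: [0.6261, -0.0274, 0.156]
eef_rot: [0.811, 0.586, -0.0, -0.0]
ft_force: [0.8, 0.4, -0.9]
width: 0.0171
```

Emit:
play_rows --pt "0 0 -0.1 0 0 0 1" --pt "0 0 0 0 0 0 1"

```text
time: 29.55
ee_pos: [0.6265, -0.0275, 0.1558]
eef_rot: [0.811, 0.585, 0.0, 0.0]
ft_force: [-1.4, -0.3, 4.9]
width: 0.0172
```

Contact came at the predicted 0.1557. I'll open gently and retreat.

Emit:
play_rows --pt "0 0 0 0 0 0 3" --pt "0 0 0 0 0 0 4" --pt "0 0 0 0 0 0 5" --pt "0 0 0 0 0 0 5" --pt "0 0 3 0 0 0 5" --pt "0 0 5 0 0 0 5" --pt "-3 0 4 0 0 0 5" --pt "-5 0 0 0 0 0 5" --pt "-5 0 0 0 0 0 5" --pt "0 0 0 0 0 0 5" --pt "0 0 0 0 0 0 5"

```text
time: 30.92
ee_pos: [0.4977, -0.0269, 0.2757]
eef_rot: [0.81, 0.586, 0.001, -0.0]
ft_force: [-0.2, -0.2, -0.7]
width: 0.05
```

```bash
python3 - <<'E'
from h import *
c=snap('scene','sc12');b=snap('side','s12')
q=cv2.resize(cv2.imread('pics/s12.png')[110:285,200:330],(390,525),interpolation=cv2.INTER_CUBIC)
t=cv2.resize(cv2.imread('pics/sc12.png')[130:310,140:400][:,:],(400,525))
cv2.imwrite('pics/fit12.png',np.hstack([q,t]))
b0=load('side0')
for n,(u,v,w,h) in dict(timer=(185,222,30,20),cup=(148,236,40,46),stapler=(352,190,20,26)).items():
    print(n,np.abs(b['img'][v:v+h,u:u+w].astype(int)-b0['img'][v:v+h,u:u+w]).mean().round(1))
E
```

```text
timer 3.9
cup 3.6
stapler 11.8
```

View pics/fit12.png

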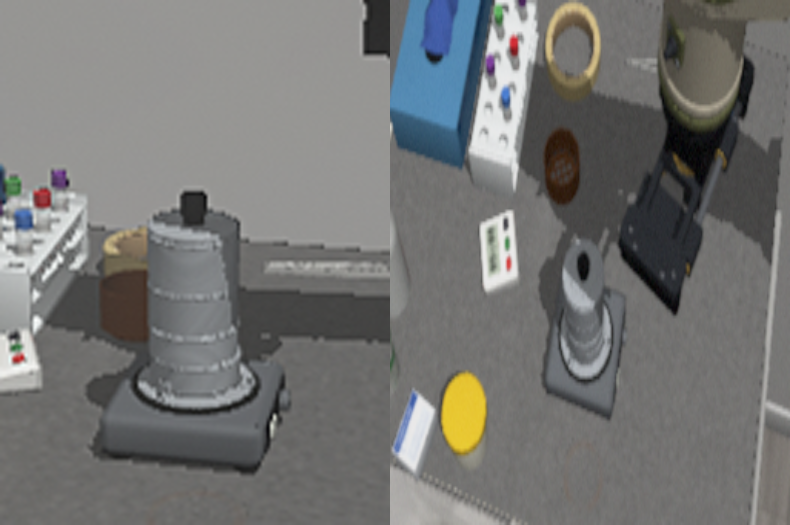

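```bash
python3 - <<'E'
from h import *
for f in('side0','s12'):
    i=load(f)['img'][180:225,340:380].astype(int);m=(i[...,2]>i[...,0]*1.6)&(i[...,2]>i[...,1]*1.3);print(f,np.argwhere(m).mean(0).round(1),m.sum())
r.close_job()
E
```

```text
side0 [19.1 21.2] 169
s12 [19.1 21.3] 163
the job is handed in; nothing more can be done
```

I built the stack on the receiver bowl in the order asked: fine sieve, medium sieve, coarse sieve, then the lid. The job was handed in at about 31 s, with the gripper open and clear of everything.

- **Seating:** The medium sieve, coarse sieve and lid each met resistance within about 0.1 mm of their predicted fully-home height.
- **Fine sieve:** It touched down about 1.5 mm early with some sideways force. I shifted it slightly in x and let go. The medium sieve then landed on it at exactly the expected height, so it is home too.
- **Last pictures:** They show a straight stack with closed seams and a level lid.
- **Left alone:** The timer and sample cup look unchanged. The stapler's image patch differed from the start, probably from the arm's shadow. Its blue centre was within 0.1 px of where it started, so it has not moved.
- **Disagreement:** The circle fits of the receiver rim differed by up to about 8 mm between views. I used the wrist and side views that agreed.

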